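Show the handpiece tip's red mark to the camera in an inspection mirror

ROBOT

A 6-joint arm with a two-finger parallel gripper is mounted at the origin on the work surface. World frame = base frame: x ahead of the robot, y to its left, z up, the work surface at z = 0. Lengths are in m, angles in degrees, forces in N, time in s.
With the tool pointing down it reaches from about 0.375 to 0.975 m from the base axis. Payload 3.8 kg.
Tool frame: the origin (TCP) lies between the finger pads; the fingertips stand arm.nose_length ahead of it and the grasp point (between the pads) is the TCP (arm.nose_length is the distance from the TCP to the fingertips, in m); x points along the fingers, y is the direction in which the jaws open and shut, and the axes are right-handed (so a half turn about x gives the same grasp; the last joint's range is limited). The gripper opens to 88 mm and grips with 3 to 60 N. Pads are 18 mm wide; open, the fingers measure 123 mm over their backs; the gripper's body (75 mm by 187 mm) begins 45 mm behind the grasp point.
Start: joints at [-71.843, 15.12, 91.902, -0, 72.978, -2.114], TCP at [0.234, -0.633, 0.221] pointing down, gripper open.
Joint ranges: [-150.88, 150.88], [-54.13, 125.18], [17.81, 147.31], [-75.09, 255.09], [0, 152.58], [-146.25, 146.25]. Speed limits (degrees/s): [147.25, 147.25, 180, 180, 180, 180].

INTERFACE

Orientations are given as [roll, pitch, yaw] about the fixed x, y, z axes, in that order (R = Rz(yaw) Ry(pitch) Rx(roll)).
In Python, from rig import arm gives the robot as it stands. The module is installed in compiled form; this text tells all that it offers.
- The arm moves only by the tool apply_moves, never from a script. Its argument "motion" is a list of rows, each a list of 5 numbers: the opening in per cent of the stroke, from 0 (shut) to 100 (fully open), then the shift along the tool's x, y, z in m, then the turn about the tool's x in rad. A call has 1 to 8 rows; each row shifts and turns the commanded pose from where the row before left it, along the tool's axes as they then stand; what a row does not reach is not made up. A row lasts 1/10 s, in which the tool goes at most 50 mm and 8.59 degrees, less where a joint would pass 70% of its speed; a pose out of reach is approached as far as the arm can. A call is refused whole if a number of a shift passes 0.05 or a number of a turn 0.15, either way. A call with a gripper value outside its range is refused whole. The fingers move at their own pace and stop on an object; the grip force is fixed at half the most. Time passes only in rows, so rows that do not move let the fingers close. It gives the time, the measured TCP pose, the force and the opening at its end, in the units of the state.
- arm.sense(): the state, without advancing time (a new reading comes with each control period).
- arm.grab_frame(name): name is "scene" or "side" or "wrist"; returns (picture, depth): 400x640x3 uint8, blue, green, red; 400x640 float32, m along the optical axis (not along the pixel's ray), 0 where there is no reading.
- arm.calibration(name): a dict with "fx", "fy", "cx", "cy" (pixels), "R" (3x3) and "t" (3): a world point X has camera coordinates R X + t. Camera axes: x right, y down, z forward; pixel columns grow to the right and rows downward; lengths in m; the calibration is good to about 2 mm. A picture is of the moment at which its call begins: read the wrist's pose just before it. calibration takes no time and is no camera call; for the wrist camera it gives the pose at the moment of the call.
- arm.sign_off(): hands the job in, once; it reports no verdict.
The state is a dict: "time": time; "joint_pos": joint angles; "joint_velocities": joint speeds; "joint_torque": joint torques, N m; "tcp_pos": TCP position; "eef_rot": TCP orientation; "ft_force": force on the tool from outside, world axes, zero at the start; "torque": the same for the moment, N m; "width": opening from 0.0 (shut) to 1.0 (fully open).
Only numpy, scipy, OpenCV 4.12 (cv2) and the standard library are available. Lean on these libraries where they do the work, as an engineer would, in place of code of your own. Each camera call takes 0.05 s, during which the arm holds its last target.

TASK

Take the inspection mirror by its black handle out of its moulded tray and hold it glass up under the tip of the clamped handpiece, about 11 cm below it, angled so that the camera on the same stand sees the red mark on the tip's underside reflected in the middle of the glass. Keep fingers off the glass, touch neither the handpiece nor its stand and camera, and leave everything else where it is. Finish while still holding the mirror in the air, motionless at that angle: do not put it down.

Things in the scene. Friction and masses are not known exactly. Their poses are not given: they have to be found in the camera images.
- mirror: Inspection mirror, rigid, 239 mm long, ~110 g, starts glass up in the tray. Origin: middle of the black handle, where to grip it; x along the handle towards the glass, z out of the glass. Handle x -60 to 55 mm, 16 mm wide (y), 18 mm thick (z); 6 mm stem to x = 115; then a head 64 (x) x 48 (y) x 7 mm centred at x = 147, glass 58 x 42 mm. Centre of mass about 25 mm from the origin.
- glass_middle (a point): Middle of the mirror's reflecting face, at (147, 0, 1) mm in the mirror's frame; its axes are the mirror's: x along the handle, z out of the glass.
- tray: Fixed tray with grey moulded insert, 30 mm high, x -85 to 200 mm, y -65 to 65 mm; origin on the table below the middle of the mirror's handle, x along the handle. The mirror lies in a cavity of its shape, 14 mm deep, 3 mm play; handle underside 16 mm, top 34 mm above the table. A trough across the tray, x -30 to 30 mm, floor 4 mm above the table, gives fingers room beside the handle.
- stand: Fixed stand holding handpiece and camera. Origin on the table below the red mark, x from the open front to the column. Base 12 mm thick, x -50 to 170, y -80 to 80 mm; column 26 mm thick at x = 140, 438 mm high. A locked carriage clamps the handpiece tip-down over the origin: white tip 46 x 42 mm, grey head 66 x 60 mm, grip leaning to +x, +y. Camera on the -y side. Open under the tip.
- red_mark (a point): Red 8 mm index dot on the flat, downward-facing underside of the handpiece's white tip: the lowest surface of the handpiece, 195 to 235 mm above the table; 8 mm from the middle of the tip towards the column. It faces straight down, so it can be seen only from below.
- lens (a point): Middle of the camera's front lens (26 mm barrel, white body behind it). In the stand's axes it lies 50 mm in x, -220 mm in y and 75 mm in z from the red mark. The camera looks at the place 110 mm straight below the red mark.
- sight_point (a point): Point in space on the straight line from the red mark to the lens, 27.4 percent of the way from the mark. With the glass 110 mm below the mark, the camera sees the mark in the middle of the glass when the line that leaves the middle of the glass squarely (its z axis) passes through this point.
- spare_tip: Bystander: a spare white treatment tip, 50 x 50 mm flange, 28 mm high, lying on the table; origin under its middle.
- bottle: Bystander: a clear bottle with a white cap, 56 mm wide, 150 mm high; origin under its middle.
- swab_jar: Bystander: a glass jar of swabs, 68 mm wide, 125 mm high with the swabs; origin under its middle.
- goggles: Bystander: laser safety glasses with amber lenses, 150 x 135 mm, 52 mm high; origin under the middle of the lenses.
- dish: Bystander: an open steel dish, 210 x 120 mm, 32 mm high; origin under its middle.
- screwdriver: Bystander: a screwdriver, 160 mm long, lying along its own x axis; origin underneath it.
- wipes: Bystander: a pale blue box of wipes, 110 x 110 mm, 61 mm high; origin under its middle.

How it is judged (in metres and radians):
On the way, in this order (a step that is already met when the one before it is completed fails the run):
1. the mirror is lifted out of its cavity, held by the fingers alone, its glass more than 60 mm above the tray's foot and its handle more than 50 mm above the table (contact force between mirror and the fingers above 2 N and contact force between mirror and tray below 0.3 N and contact force between mirror and stand below 0.3 N and height (world z) of mirror above 0.05 m and z of glass_middle in the frame of tray above 0.06 m), for 0.2 s.
2. the mirror is held still under the tip with the red mark's reflection in the middle of the glass as seen from the camera (contact force between mirror and the fingers above 2 N and contact force between mirror and tray below 0.3 N and contact force between mirror and stand below 0.3 N and height (world z) of mirror above 0.05 m and x of sight_point in the frame of glass_middle between -0.016 and 0.016 m and y of sight_point in the frame of glass_middle between -0.016 and 0.016 m and z of each of red_mark, lens in the frame of glass_middle above 0.05 m and distance between red_mark and glass_middle between 0.085 and 0.135 m and horizontal distance between red_mark and glass_middle below 0.04 m and linear speed of mirror below 0.02 m/s and angular speed of mirror below 0.12 rad/s), for 0.5 s.
At the end, for the whole second after the job is handed in: Fingers alone hold the mirror still, handle over 50 mm up, glass 85 to 135 mm from the mark and within 40 mm of straight below it; the square line from the middle of the glass passes the sight point within 16 mm along and across, so the lens sees the mark (all of step 2 and z of glass_middle in the frame of tray above 0.06 m); the arm keeps its last pose, push and grip.
It fails at once if the handpiece, its stand or the camera is touched (contact force between stand and the arm above 1 N or contact force between stand and the fingers above 1 N or contact force between stand and mirror above 1 N).
It fails at once if fingers touch the glass (contact force between mirror_c0 and the fingers above 0.5 N).
It fails at once if a bystander is moved more than 20 mm (distance of any of spare_tip, bottle, swab_jar, goggles, dish, screwdriver, wipes from where it was at the start of the episode above 0.02 m).
It also fails if it takes over 43 s, if anything falls off the work surface, if the arm or the gripper's body presses on something with over 40 N, if the wrist force passes 120 N, or if a joint passes its speed limit or range.

## Working session

There is one attempt and no reset: what is moved stays moved. The work goes in short steps, Python scripts to look and compute and a tool call to move; the robot and the scene stay as the last step left them, time stands still between calls to the robot, and variables do not carry over. Pictures are saved under pics/ and viewed, and the job is handed in when it is done.

Besides the shell and the picture viewer there is one more tool, called after "Emit:" as name(argument=value, ...) on one line, values as JSON. apply_moves: Moves the arm, as the interface text tells. Its arguments: {"type":"object","properties":{"motion":{"type":"array"}},"required":["motion"]}

```bash
mkdir -p pics; ls; cat > h.py <<'E'
import numpy as np, cv2, pickle
from rig import arm
from scipy.spatial.transform import Rotation as Ro
def grab(n,tag):
    c=arm.calibration(n); p,d=arm.grab_frame(n)
    cv2.imwrite(f'pics/{tag}.png',p); pickle.dump((c,p,d),open(f'{tag}.pkl','wb')); return c,p,d
def load(tag): return pickle.load(open(f'{tag}.pkl','rb'))
def world(c,d,u,v,z=None):
    z=d[int(round(v)),int(round(u))] if z is None else z
    X=np.array([(u-c['cx'])/c['fx']*z,(v-c['cy'])/c['fy']*z,z]); return np.array(c['R']).T@(X-np.array(c['t']))
def atz(c,u,v,h):
    R=np.array(c['R']);C=-R.T@np.array(c['t']);r=R.T@np.array([(u-c['cx'])/c['fx'],(v-c['cy'])/c['fy'],1]); return C+r*(h-C[2])/r[2]
def proj(c,X):
    q=np.array(c['R'])@np.array(X)+np.array(c['t']); return np.array([c['fx']*q[0]/q[2]+c['cx'],c['fy']*q[1]/q[2]+c['cy']])
E
python3 - <<'E'
from h import *
for n in ['scene','side','wrist']:
    c,p,d=grab(n,n+'0'); print(n,c)
print(arm.sense(), arm.nose_length)
E
```

```text
pics
scene {'fx': 401.9894423963284, 'fy': 401.9894423963284, 'cx': 318.60605336659563, 'cy': 193.64923976640404, 'R': array([[ 0.27925193,  0.96014068, -0.01217562],
       [ 0.75045257, -0.22614059, -0.62103251],
       [-0.59903197,  0.1642873 , -0.78369023]]), 't': array([-0.18380646, -0.28353006,  1.69976458])}
side {'fx': 378.94112322222657, 'fy': 378.94112322222657, 'cx': 326.30668341531793, 'cy': 200.08002887783326, 'R': array([[ 0.99843881, -0.05436178,  0.01283485],
       [-0.02950884, -0.7084587 , -0.70513509],
       [ 0.04742536,  0.7036555 , -0.70895682]]), 't': array([-0.53806182,  0.16292618,  1.54973039])}
wrist {'fx': 316.169841523331, 'fy': 316.169841523331, 'cx': 321.2345503473924, 'cy': 198.37951568165505, 'R': array([[ 0.34711212, -0.93782248, -0.00147323],
       [-0.90037728, -0.33369135,  0.27923259],
       [-0.2623622 , -0.09559855, -0.96022237]]), 't': array([-0.67516481, -0.03785258,  0.38959452])}
{'time': 0.15, 'joint_pos': array([-7.18432668e+01,  1.51594252e+01,  9.19637617e+01, -4.61220539e-04,
        7.29768077e+01, -2.11542984e+00]), 'joint_velocities': array([ 0.04163057, -0.06015553, -0.20856425,  0.06531909,  0.0618246 ,
        0.0289217 ]), 'joint_torque': array([ 5.10879890e-04, -5.02846062e+01, -3.57469475e+01,  7.29671144e-02,
        2.49366963e-02, -8.71451493e-05]), 'tcp_pos': array([ 0.23367397, -0.6326396 ,  0.21956736]), 'eef_rot': array([-91.8628716 ,  89.90000435, 108.40942687]), 'ft_force': array([-0.6267492 , -0.79240309, -0.73445635]), 'torque': array([ 0.03677865, -0.02287773,  0.03844903]), 'width': 1.0023359401197458} 0.019
```

View pics/scene0.png

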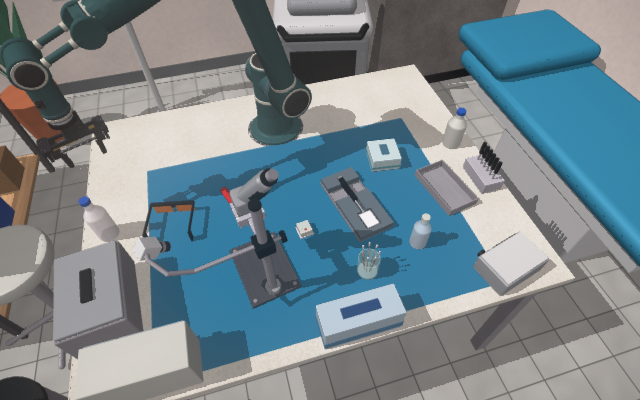

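View pics/side0.png

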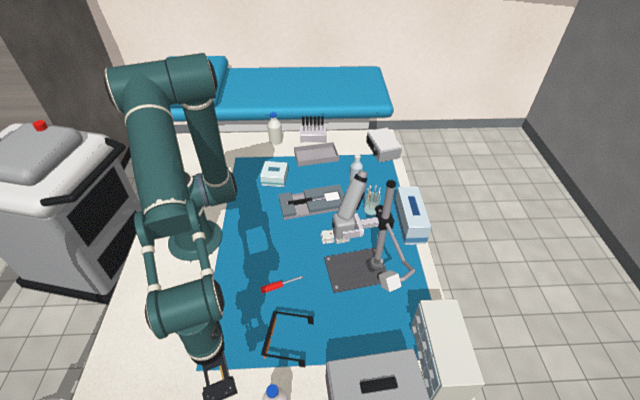

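View pics/wrist0.png

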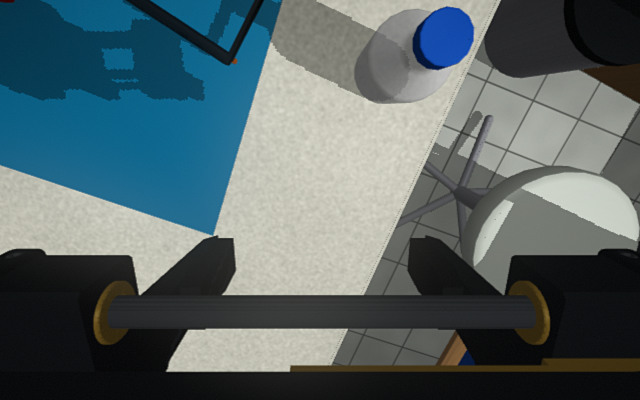

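```bash
python3 - <<'E'
from h import *
c,p,d=load('scene0')
cv2.imwrite('pics/c1.png',cv2.resize(p[150:250,300:440],None,fx=5.5,fy=5.5,interpolation=cv2.INTER_CUBIC))
cv2.imwrite('pics/c2.png',cv2.resize(p[150:315,130:320],None,fx=3.6,fy=3.6,interpolation=cv2.INTER_CUBIC)[:600])
c,p,d=load('side0')
cv2.imwrite('pics/c3.png',cv2.resize(p[160:300,270:440],None,fx=4.2,fy=4.2,interpolation=cv2.INTER_CUBIC))
E
```

```text
(no output)
```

View pics/c1.png

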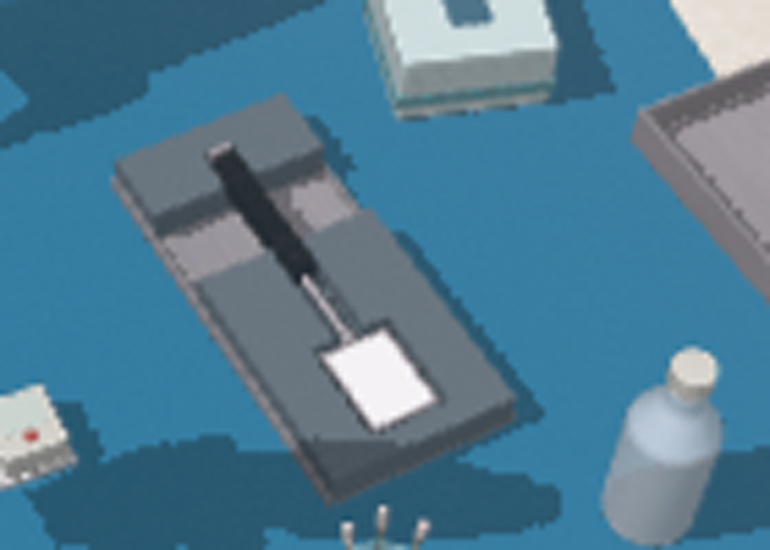

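View pics/c2.png

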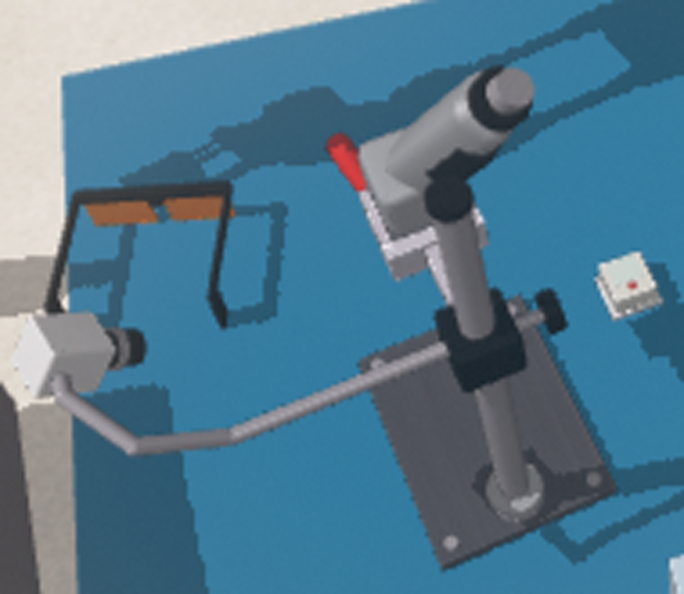

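View pics/c3.png

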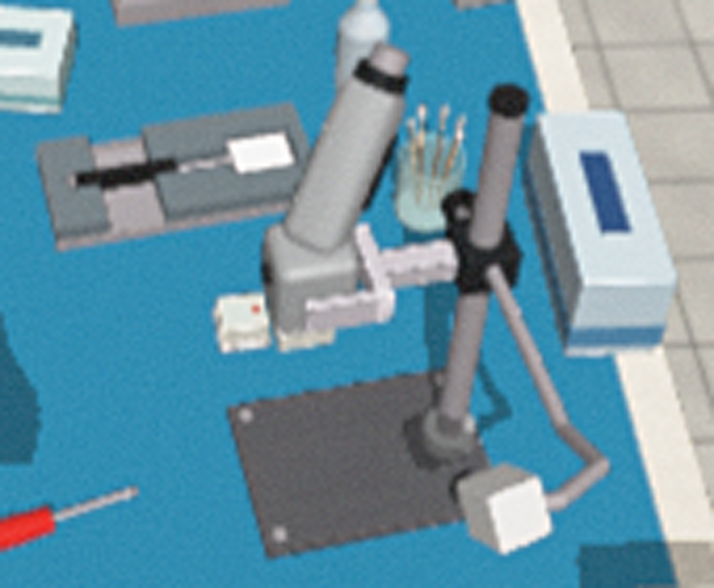

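```bash
python3 - <<'E'
from h import *
c,p,d=load('scene0'); s,p2,d2=load('side0')
def S(u,v,h): return np.round(atz(c,300+u/5.5,150+v/5.5,h),4)
def B(u,v,h): return np.round(atz(c,130+u/3.6,150+v/3.6,h),4)
def D(u,v,h): return np.round(atz(s,270+u/4.2,160+v/4.2,h),4)
print('tail',S(220,147,.034),D(75,180,.034)); print('glass',S(380,378,.026),D(261,154,.026))
print('tray corners scene',S(116,163,.03),S(282,95,.03),S(514,402,.03))
print('tray corners side',D(38,143,.03),D(292,104,.03),D(307,175,.03),D(58,238,.03))
print('base scene',B(362,362,.012),B(520,298,.012),B(615,490,.012),B(443,562,.012))
print('base side',D(230,407,.012),D(437,372,.012),D(268,555,.012))
# depth points
for n,(u,v) in dict(coltop=(507,92),campos=(508,515),griptop=(392,60),tipcorner=(305,345),spare=(245,315)).items():
    print(n,np.round(world(s,d2,270+u/4.2,160+v/4.2),4))
for n,(u,v) in dict(coltop=(449,193),lens=(135,345),griptop=(512,90),cam=(85,340)).items():
    print(n,np.round(world(c,d,130+u/3.6,150+v/3.6),4))
E
```

```text
tail [0.3729 0.1653 0.034 ] [0.3788 0.1632 0.034 ]
glass [0.5745 0.2037 0.026 ] [0.5758 0.2017 0.026 ]
tray corners scene [0.363  0.0957 0.03  ] [0.3373 0.2216 0.03  ] [0.6172 0.2744 0.03  ]
tray corners side [0.3381 0.2243 0.03  ] [0.6146 0.2744 0.03  ] [0.6217 0.1643 0.03  ] [0.3628 0.0858 0.03  ]
base scene [ 0.5544 -0.2694  0.012 ] [ 0.5282 -0.117   0.012 ] [ 0.7413 -0.0808  0.012 ] [ 0.7629 -0.2333  0.012 ]
base side [ 0.5263 -0.1178  0.012 ] [ 0.7253 -0.0859  0.012 ] [ 0.551  -0.2758  0.012 ]
coltop [ 0.7226 -0.1574  0.438 ]
campos [ 0.6841 -0.4534  0.3428]
griptop [ 0.6428 -0.1191  0.4383]
tipcorner [ 0.5798 -0.209   0.2157]
spare [ 0.5456 -0.0214  0.0285]
coltop [ 0.7213 -0.1614  0.4381]
lens [ 0.6804 -0.3911  0.3006]
griptop [ 0.6482 -0.106   0.4364]
cam [ 0.6888 -0.4147  0.3316]
```

```bash
cat >> h.py <<'E'
def cloud(c,d,p=None):
    v,u=np.mgrid[0:400,0:640]; m=d>0
    X=np.stack([(u-c['cx'])/c['fx']*d,(v-c['cy'])/c['fy']*d,d],-1)[m]
    return (X-np.array(c['t']))@np.array(c['R']), np.stack([u[m],v[m]],-1)
def toS(X,o=(.587,-.185),yaw=9.6):
    a=np.radians(yaw);q=np.array(X)-np.array([o[0],o[1],0]);return q@np.array([[np.cos(a),-np.sin(a),0],[np.sin(a),np.cos(a),0],[0,0,1]])
E
python3 - <<'E'
from h import *
np.set_printoptions(suppress=True)
for n in ['scene0','side0']:
    c,p,d=load(n); X,uv=cloud(c,d); Q=toS(X)*1000
    m=(abs(Q[:,0])<60)&(abs(Q[:,1])<60)&(Q[:,2]>150)&(Q[:,2]<480)
    print(n)
    for z in range(180,460,12):
        k=m&(Q[:,2]>=z)&(Q[:,2]<z+12)
        if k.sum()>2: print(z,k.sum(),Q[k].min(0)[:2].round(),Q[k].max(0)[:2].round())
    m=(abs(Q[:,0]-55)<45)&(Q[:,1]<-180)&(Q[:,1]>-330)&(Q[:,2]>180)
    for y in range(-320,-190,8):
        k=m&(Q[:,1]>=y)&(Q[:,1]<y+8)
        if k.sum()>1: print('cam',y,k.sum(),Q[k].min(0).round(),Q[k].max(0).round())
    # whole grip
    m=(Q[:,2]>240)&(Q[:,1]>-60)&(Q[:,0]<120)&(Q[:,0]>-100)&(Q[:,1]<200)
    for z in range(240,460,20):
        k=m&(Q[:,2]>=z)&(Q[:,2]<z+20)
        if k.sum()>2: print('grip',z,k.sum(),Q[k].min(0)[:2].round(),Q[k].max(0)[:2].round())
E
```

```text
scene0
240 3 [ 48. -28.] [ 50. -14.]
252 43 [-13. -40.] [58. 36.]
264 69 [-16. -40.] [56. 35.]
276 197 [-25. -39.] [59. 36.]
288 39 [-27. -32.] [28. -1.]
300 101 [-40. -32.] [27.  3.]
312 116 [-36. -28.] [32.  9.]
324 43 [-15. -16.] [37.  9.]
336 51 [-11.  -9.] [56. 35.]
348 67 [-8. -3.] [60. 31.]
360 52 [2. 3.] [58. 55.]
372 54 [6. 7.] [59. 30.]
384 38 [19. 14.] [60. 35.]
396 36 [20. 22.] [59. 44.]
408 50 [25. 27.] [60. 60.]
420 27 [36. 34.] [60. 58.]
432 12 [47. 47.] [59. 60.]
cam -296 11 [  43. -292.  318.] [  63. -288.  326.]
cam -288 47 [  40. -288.  316.] [  81. -280.  336.]
cam -280 61 [  35. -280.  313.] [  82. -272.  347.]
cam -272 89 [  36. -272.  322.] [ 100. -264.  350.]
cam -264 114 [  37. -264.  295.] [ 100. -256.  349.]
cam -256 92 [  37. -256.  295.] [ 100. -248.  345.]
cam -248 75 [  36. -248.  290.] [  75. -240.  338.]
cam -240 66 [  32. -240.  286.] [  73. -232.  331.]
cam -232 49 [  40. -232.  284.] [  70. -224.  324.]
cam -224 36 [  38. -224.  286.] [  61. -216.  310.]
cam -216 4 [  46. -216.  294.] [  52. -214.  298.]
grip 240 29 [-13. -40.] [119.  36.]
grip 260
[... 1105 characters left out ...]
264.  354.]
cam -264 45 [  34. -264.  297.] [  98. -257.  349.]
cam -256 35 [  32. -256.  302.] [  75. -248.  345.]
cam -248 22 [  32. -248.  317.] [  73. -240.  338.]
cam -240 16 [  36. -239.  297.] [  68. -233.  331.]
cam -232 9 [  36. -231.  289.] [  47. -224.  313.]
cam -224 6 [  37. -224.  290.] [  46. -219.  307.]
grip 240 67 [-39. -43.] [118.   9.]
grip 260 295 [-39. -42.] [119.  28.]
grip 280 256 [-43. -41.] [120.  34.]
grip 300 218 [-39. -37.] [28. 23.]
grip 320 121 [-24. -19.] [49. 20.]
grip 340 132 [-15. -11.] [60. 30.]
grip 360 139 [-4.  0.] [67. 41.]
grip 380 137 [ 8. 11.] [76. 53.]
grip 400 140 [16. 22.] [77. 62.]
grip 420 121 [32. 33.] [81. 82.]
grip 440 12 [57. 55.] [75. 67.]
```

```bash
cat >> h.py <<'E'
def T():
    s=arm.sense(); R=Ro.from_euler('xyz',s['eef_rot'],degrees=True).as_matrix(); return s,np.array(s['tcp_pos']),R
def go(target,yaw=None):
    "delta in tool axes; yaw= desired world yaw of tool y (deg, mod 180)"
    s,p,R=T(); d=R.T@(np.array(target)-p)
    print('t',round(s['time'],2),'tcp',p.round(4),'y-yaw',round(np.degrees(np.arctan2(R[1,1],R[0,1])),1),'j',np.round(s['joint_pos'],1),'w',round(s['width'],3),'F',np.round(s['ft_force'],1))
    print('delta tool',d.round(4))
    if yaw is not None:
        dy=(yaw-np.degrees(np.arctan2(R[1,1],R[0,1]))); dy=(dy+90)%180-90
        print('turn about x (rad), tool x down => sign -:',-np.radians(dy).round(4), 'deg',dy)
E
python3 - <<'E'
from h import *
s,p,R=T(); print(R.round(3)); go([.39,-.25,.22],100.7)
c,pp,d=load('side0'); X,uv=cloud(c,d); Q=toS(X,(.584,-.186))*1000
m=(abs(Q[:,0]+8)<32)&(abs(Q[:,1])<40)&(Q[:,2]>150)&(Q[:,2]<250)
i=np.where(m)[0]; i=i[np.argsort(Q[i,2])][:14]; print(np.c_[uv[i],Q[i].round(1)])
E
```

```text
[[-0.001  0.346 -0.938]
 [ 0.002 -0.938 -0.346]
 [-1.    -0.002 -0.   ]]
t 0.15 tcp [ 0.2337 -0.6326  0.2196] y-yaw -69.7 j [-71.8  15.2  92.   -0.   73.   -2.1] w 1.002 F [-0.6 -0.8 -0.7]
delta tool [ 1.000e-04 -3.048e-01 -2.792e-01]
turn about x (rad), tool x down => sign -: 0.1671 deg -9.572301304063103
[[339.  243.  -19.9 -19.9 211.7]
 [345.  242.    0.9 -20.6 212.4]
 [336.  243.  -30.3 -19.8 214.3]
 [338.  243.  -23.8 -21.4 214.5]
 [343.  242.   -6.6 -21.9 216. ]
 [337.  243.  -27.6 -22.2 216.6]
 [348.  241.   10.8 -21.9 216.8]
 [340.  242.  -16.9 -21.  217.6]
 [342.  242.  -10.3 -22.4 217.6]
 [349.  241.   13.8 -23.3 217.7]
 [345.  241.    0.6 -20.6 218. ]
 [346.  241.    3.8 -21.6 218.3]
 [341.  242.  -13.8 -22.2 218.3]
 [349.  240.   14.8 -19.7 218.4]]
```

Emit:
apply_moves(motion=[[100, 0, -0.03, -0.028, 0], [100, 0, -0.03, -0.028, 0], [100, 0, -0.03, -0.028, 0], [100, 0, -0.03, -0.028, 0], [100, 0, -0.03, -0.028, 0], [100, 0, -0.03, -0.028, 0], [100, 0, -0.03, -0.028, 0], [100, 0, -0.03, -0.028, 0]])

```text
time: 0.95
tcp_pos: [0.361, -0.3287, 0.2204]
eef_rot: [-90.4, 90.0, 109.8]
ft_force: [0.9, 0.4, -0.1]
width: 0.998
```

```bash
python3 -c "
from h import *
go([.418,.1726,.15],-79.3)"
```

```text
t 0.95 tcp [ 0.361  -0.3287  0.2204] y-yaw -69.8 j [-45.2  -5.4 114.1   0.   71.3  24.5] w 0.998 F [ 0.9  0.4 -0.1]
delta tool [ 0.0705 -0.4506 -0.227 ]
turn about x (rad), tool x down => sign -: 0.1667 deg -9.549458858745552
```

Emit:
apply_moves(motion=[[100, 0, -0.04, -0.022, 0], [100, 0, -0.04, -0.022, 0], [100, 0, -0.04, -0.022, 0], [100, 0, -0.04, -0.022, 0], [100, 0, -0.04, -0.02, 0], [100, 0, -0.04, -0.02, 0], [100, 0, -0.04, -0.02, 0], [100, 0, -0.04, -0.02, 0]])

```text
time: 1.75
tcp_pos: [0.4072, 0.0297, 0.2206]
eef_rot: [154.4, 90.0, -5.4]
ft_force: [1.0, -0.2, -0.2]
width: 0.999
```

```bash
python3 -c "
from h import *
go([.418,.1726,.22],-79.3)"
```

```text
t 1.75 tcp [0.4072 0.0297 0.2206] y-yaw -69.7 j [  0.7 -15.1 122.2  -0.   73.   70.4] w 0.999 F [ 1.  -0.2 -0.2]
delta tool [ 0.0006 -0.1303 -0.0596]
turn about x (rad), tool x down => sign -: 0.167 deg -9.56699316600222
```

Emit:
apply_moves(motion=[[100, 0, -0.04, -0.018, 0], [100, 0, -0.04, -0.018, 0], [100, 0, -0.04, -0.018, 0], [100, 0, 0, 0, -0.149], [100, 0, 0, 0, -0.149], [100, 0, 0, 0, -0.149], [100, 0, 0, 0, -0.149], [100, 0, 0, 0, -0.149]])

```text
time: 2.55
tcp_pos: [0.4163, 0.1593, 0.2203]
eef_rot: [-43.4, 90.0, -160.1]
ft_force: [-0.1, 0.0, 0.2]
width: 1.004
```

Emit:
apply_moves(motion=[[100, 0, 0, 0, -0.149], [100, 0, 0, 0, -0.149], [100, 0, 0, 0, -0.149], [100, 0, 0, 0, -0.149], [100, 0, 0, 0, -0.149], [100, 0, 0, 0, -0.149], [100, 0, 0, 0, -0.149], [100, 0, 0, 0, -0.149]])

```text
time: 3.35
tcp_pos: [0.4163, 0.1591, 0.2203]
eef_rot: [-114.4, 90.0, -162.8]
ft_force: [-1.1, -0.4, 0.3]
width: 1.001
```

Emit:
apply_moves(motion=[[100, 0, 0, 0, -0.149], [100, 0, 0, 0, -0.149], [100, 0, 0, 0, -0.149], [100, 0, 0, 0, -0.149], [100, 0, 0, 0, -0.149], [100, 0, 0, 0, -0.149], [100, 0, 0, 0, -0.149], [100, 0, 0, 0, 0]])

```text
time: 4.15
tcp_pos: [0.4164, 0.1591, 0.2203]
eef_rot: [-173.1, 90.0, -162.1]
ft_force: [0.7, -0.6, 0.2]
width: 0.998
```

```bash
python3 -c "
from h import *
go([.418,.1726,.22],100.7)
grab('wrist','w1')"
```

```text
t 4.15 tcp [0.4164 0.1591 0.2203] y-yaw 101.0 j [ 17.7 -10.4 118.5  -0.   72.  -83.3] w 0.998 F [ 0.7 -0.6  0.2]
delta tool [0.0003 0.0129 0.0042]
turn about x (rad), tool x down => sign -: 0.0059 deg -0.33682733447834323
```

View pics/w1.png

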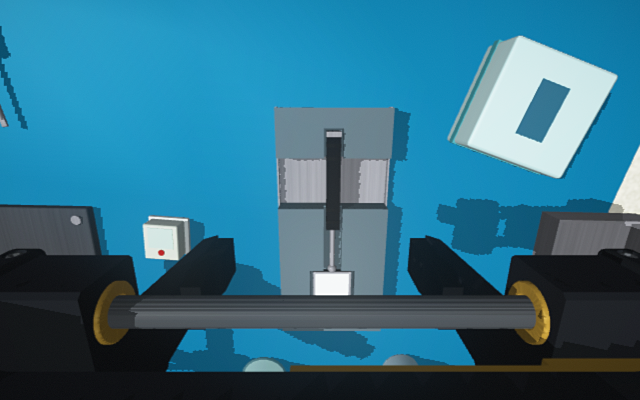

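```bash
python3 - <<'E'
from h import *
c,p,d=load('w1')
cv2.imwrite('pics/w1c.png',cv2.resize(p[95:300,260:410],None,fx=2.9,fy=2.9,interpolation=cv2.INTER_CUBIC))
a=atz(c,333.5,131,.034);b=atz(c,333.5,229,.034)
print(a,b,np.linalg.norm(b-a),np.degrees(np.arctan2(*(b-a)[1::-1])))
print('trough',atz(c,333.5,159,.03),atz(c,333.5,205,.03))
E
```

```text
[0.36959987 0.16253437 0.034     ] [0.48138096 0.18566896 0.034     ] 0.11414999441344524 11.693036390303748
trough [0.40015694 0.16900809 0.03      ] [0.45333506 0.18001401 0.03      ]
```

View pics/w1c.png

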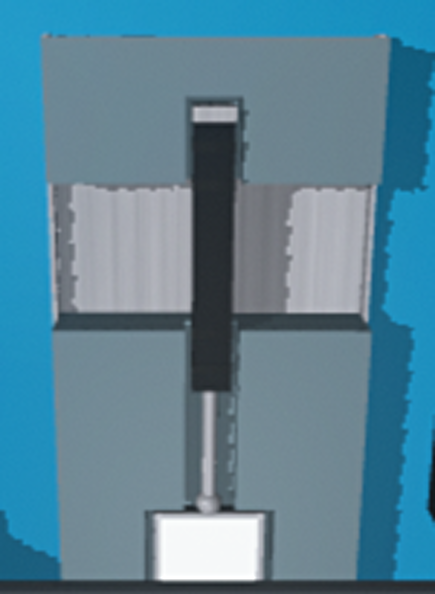

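Emit:
apply_moves(motion=[[50, 0, 0.013, 0.002, 0], [50, 0.03, 0, 0, 0], [50, 0.03, 0, 0, 0], [50, 0.03, 0, 0, 0], [50, 0.03, 0, 0, 0], [50, 0.02, 0, 0, 0], [50, 0.01, 0, 0, 0], [50, 0, 0, 0, 0]])

```text
time: 5.0
tcp_pos: [0.4149, 0.1725, 0.0693]
eef_rot: [-174.5, 89.8, -163.6]
ft_force: [-0.0, -0.1, -0.1]
width: 0.502
```

```bash
python3 -c "
from h import *
go([.415,.172,.027],101)
grab('wrist','w2')"
```

```text
t 5.0 tcp [0.4149 0.1725 0.0693] y-yaw 101.0 j [ 19.4  -0.7 126.9   0.   53.9 -81.6] w 0.502 F [-0.  -0.1 -0.1]
delta tool [ 0.0423 -0.0005  0.0002]
turn about x (rad), tool x down => sign -: -0.0006 deg 0.03650974020179376
```

View pics/w2.png

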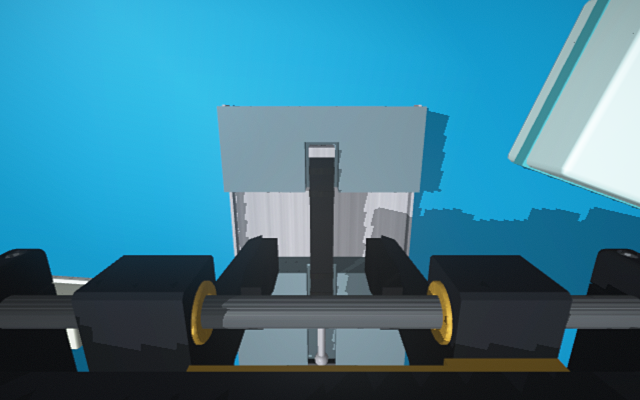

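Emit:
apply_moves(motion=[[50, 0.02, 0, 0, 0], [50, 0.015, 0, 0, 0], [50, 0.007, 0, 0, 0], [50, 0, 0, 0, 0], [0, 0, 0, 0, 0], [0, 0, 0, 0, 0], [0, 0, 0, 0, 0], [0, 0, 0, 0, 0]])

```text
time: 5.85
tcp_pos: [0.4166, 0.1725, 0.0292]
eef_rot: [9.4, 89.9, 20.4]
ft_force: [-0.8, -1.0, 0.2]
width: 0.157
```

Emit:
apply_moves(motion=[[0, 0, 0, 0, 0], [0, -0.01, 0, 0, 0], [0, -0.02, 0, 0, 0], [0, -0.025, 0, 0, 0], [0, -0.025, 0, 0, 0], [0, -0.025, 0, 0, 0], [0, -0.02, 0, 0, 0], [0, 0, 0, 0, 0]])

```text
time: 6.65
tcp_pos: [0.4186, 0.1732, 0.1575]
eef_rot: [8.4, 89.6, 19.5]
ft_force: [-0.2, 0.9, 0.7]
width: 0.005
```

```bash
python3 - <<'E'
from h import *
go([.415,.172,.14],101)
for n in ['wrist','scene','side']: grab(n,n+'2')
c,p,d=load('scene2'); cv2.imwrite('pics/sc2.png',cv2.resize(p[100:260,290:450],None,fx=3.7,fy=3.7,interpolation=cv2.INTER_CUBIC))
c,p,d=load('side2'); cv2.imwrite('pics/sd2.png',cv2.resize(p[120:260,230:400],None,fx=4.2,fy=4.2,interpolation=cv2.INTER_CUBIC))
E
```

```text
t 6.65 tcp [0.4186 0.1732 0.1575] y-yaw 101.0 j [ 19.3  -6.8 122.3   0.   64.2 -81.7] w 0.005 F [-0.2  0.9  0.7]
delta tool [ 0.0175 -0.0005 -0.0039]
turn about x (rad), tool x down => sign -: 0.0002 deg -0.01168636304868187
```

View pics/sc2.png

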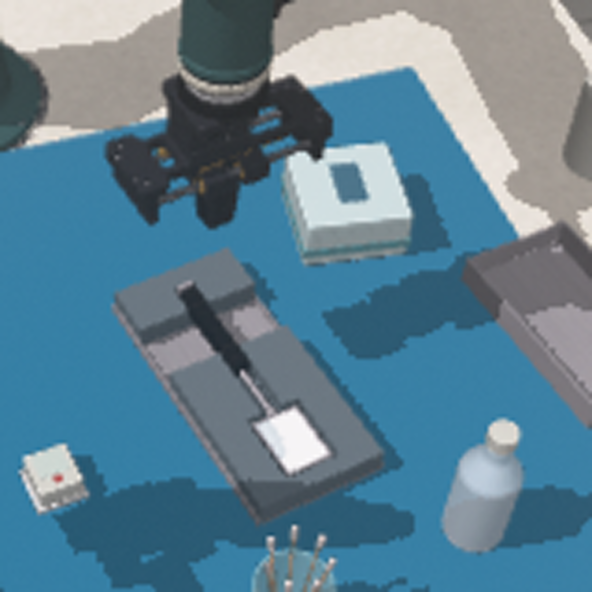

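View pics/sd2.png

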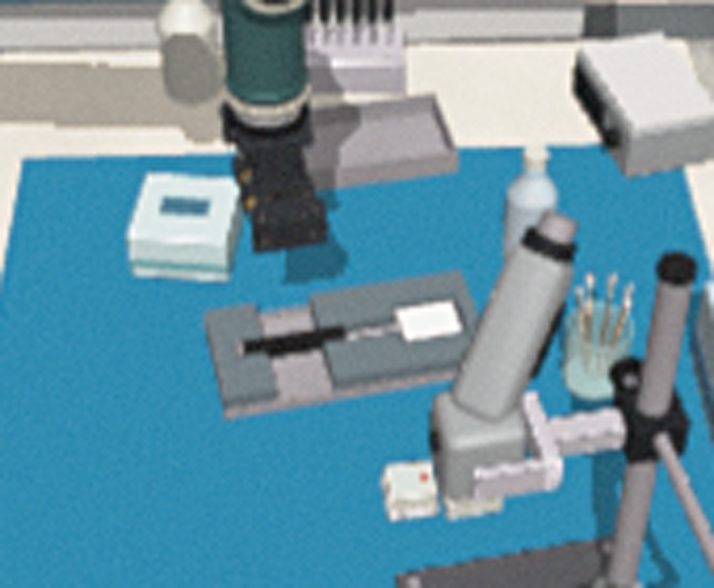

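View pics/wrist2.png

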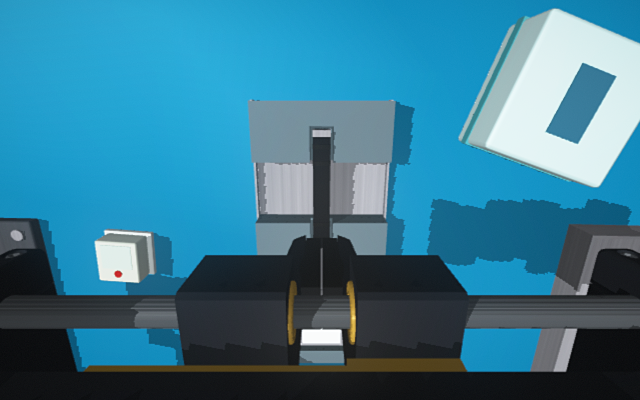

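Emit:
apply_moves(motion=[[50, 0, 0, 0.004, 0], [50, 0, 0, 0, 0], [50, 0.03, 0, 0, 0], [50, 0.03, 0, 0, 0], [50, 0.03, 0, 0, 0], [50, 0.02, 0, 0, 0], [50, 0.015, 0, 0, 0], [50, 0, 0, 0, 0]])

```text
time: 7.6
tcp_pos: [0.4172, 0.1721, 0.0255]
eef_rot: [-171.7, 89.6, -160.7]
ft_force: [-0.7, 0.3, 0.7]
width: 0.499
```

```bash
python3 - <<'E'
from h import *
go([.415,.172,.026],101)
grab('wrist','w3')
E
```

```text
t 7.6 tcp [0.4172 0.1721 0.0255] y-yaw 101.0 j [ 19.3   3.6 128.2  -0.   48.5 -81.8] w 0.499 F [-0.7  0.3  0.7]
delta tool [-0.0004  0.0003 -0.0021]
turn about x (rad), tool x down => sign -: 0.0002 deg -0.010590330372892254
```

View pics/w3.png

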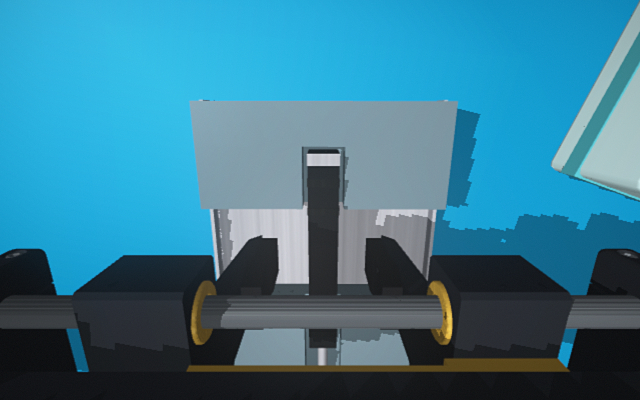

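```bash
python3 - <<'E'
from h import *
c,p,d=load('w3')
for u,v in [(265,240),(270,242),(276,245),(370,240),(375,242),(323,215),(323,230),(323,260),(290,250),(276,275)]: print(u,v,world(c,d,u,v).round(4))
E
```

```text
265 240 [0.4146 0.1429 0.0479]
270 242 [0.4147 0.1455 0.0488]
276 245 [0.416  0.1485 0.0482]
370 240 [0.4054 0.1933 0.0463]
375 242 [0.405  0.1954 0.0486]
323 215 [0.4009 0.169  0.0348]
323 230 [0.4094 0.1706 0.0339]
323 260 [0.4264 0.174  0.0341]
290 250 [0.4387 0.1549 0.0035]
276 275 [0.429  0.1513 0.0535]
```

Emit:
apply_moves(motion=[[0, 0, 0, 0, 0], [0, 0, 0, 0, 0], [0, 0, 0, 0, 0], [0, 0, 0, 0, 0], [0, 0, 0, 0, 0]])

```text
time: 8.15
tcp_pos: [0.4204, 0.1732, 0.0291]
eef_rot: [9.2, 89.9, 20.2]
ft_force: [-0.8, 0.6, 0.1]
width: 0.071
```

Emit:
apply_moves(motion=[[0, 0, 0, 0, 0], [0, 0, 0, 0, 0]])

```text
time: 8.35
tcp_pos: [0.4201, 0.1731, 0.0287]
eef_rot: [19.3, 90.0, 30.3]
ft_force: [-0.6, -1.3, 0.5]
width: 0.005
```

```bash
python3 - <<'E'
from h import *
go([.415,.172,.026],101)
grab('wrist','w4')
E
```

```text
t 8.35 tcp [0.4201 0.1731 0.0287] y-yaw 101.0 j [ 19.3   3.4 128.1   0.   48.5 -81.8] w 0.005 F [-0.6 -1.3  0.5]
delta tool [ 0.0027 -0.0002 -0.0052]
turn about x (rad), tool x down => sign -: 0.0002 deg -0.012254440269956035
```

View pics/w4.png

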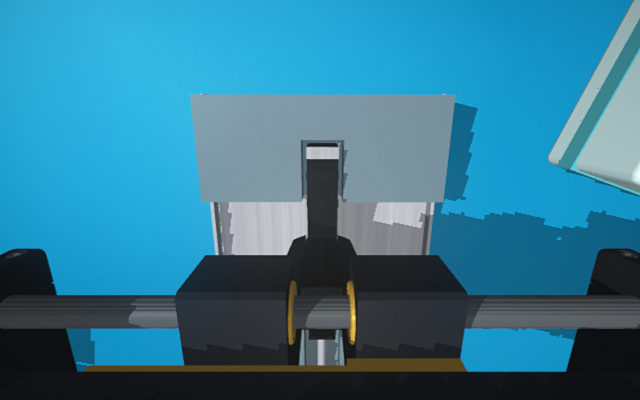

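```bash
python3 - <<'E'
from h import *
for t,us in [('w4',[298,305,315,321,330,345]),('w3',[262,268,273,277]),('wrist2',[300,322,340])]:
    c,p,d=load(t); print(t)
    for u in us: print(u,[tuple(world(c,d,u,v).round(3)) for v in range(232,262,4)])
E
```

```text
w4
298 [(np.float64(0.43), np.float64(0.159), np.float64(0.003)), (np.float64(0.432), np.float64(0.159), np.float64(0.004)), (np.float64(0.413), np.float64(0.16), np.float64(0.053)), (np.float64(0.413), np.float64(0.16), np.float64(0.058)), (np.float64(0.413), np.float64(0.16), np.float64(0.063)), (np.float64(0.413), np.float64(0.16), np.float64(0.066)), (np.float64(0.413), np.float64(0.161), np.float64(0.07)), (np.float64(0.413), np.float64(0.161), np.float64(0.074))]
305 [(np.float64(0.429), np.float64(0.163), np.float64(0.004)), (np.float64(0.413), np.float64(0.163), np.float64(0.048)), (np.float64(0.413), np.float64(0.163), np.float64(0.052)), (np.float64(0.413), np.float64(0.163), np.float64(0.057)), (np.float64(0.415), np.float64(0.163), np.float64(0.057)), (np.float64(0.414), np.float64(0.164), np.float64(0.063)), (np.float64(0.414), np.float64(0.164), np.float64(0.066)), (np.float64(0.414), np.float64(0.164), np.float64(0.071))]
315 [(np.float64(0.415), np.float64(0.168), np.float64(0.034)), (np.float64(0.417), np.float64(0.168), np.float64(0.035)), (np.float64(0.414), np.flo
[... 4384 characters left out ...]
loat64(0.411), np.float64(0.171), np.float64(0.188)), (np.float64(0.41), np.float64(0.171), np.float64(0.193)), (np.float64(0.411), np.float64(0.171), np.float64(0.195)), (np.float64(0.413), np.float64(0.172), np.float64(0.196))]
340 [(np.float64(0.464), np.float64(0.2), np.float64(0.031)), (np.float64(0.407), np.float64(0.18), np.float64(0.178)), (np.float64(0.408), np.float64(0.179), np.float64(0.181)), (np.float64(0.408), np.float64(0.179), np.float64(0.187)), (np.float64(0.408), np.float64(0.179), np.float64(0.191)), (np.float64(0.408), np.float64(0.179), np.float64(0.194)), (np.float64(0.41), np.float64(0.179), np.float64(0.195)), (np.float64(0.409), np.float64(0.179), np.float64(0.2))]
```

Emit:
apply_moves(motion=[[50, 0, 0, -0.006, 0], [50, 0, 0, 0, 0], [50, 0, 0, 0, 0], [50, 0, 0, 0, 0], [50, 0.015, 0, 0, 0], [50, 0.013, 0, 0, 0], [50, 0.005, 0, 0, 0], [50, 0, 0, 0, 0]])

```text
time: 9.2
tcp_pos: [0.413, 0.1716, -0.0056]
eef_rot: [-171.4, 89.8, -160.4]
ft_force: [0.8, 0.8, 0.3]
width: 0.5
```

```bash
python3 - <<'E'
from h import *
go([.415,.172,-.009],101)
c,p,d=grab('wrist','w5')
print([world(c,d,268,v).round(3) for v in range(232,250,3)])
E
```

```text
t 9.2 tcp [ 0.413   0.1716 -0.0056] y-yaw 101.0 j [ 19.4   6.2 129.8  -0.   44.2 -81.6] w 0.5 F [0.8 0.8 0.3]
delta tool [0.0034 0.0001 0.002 ]
turn about x (rad), tool x down => sign -: 0.0002 deg -0.011688841753226598
[array([0.401, 0.144, 0.029]), array([0.401, 0.145, 0.03 ]), array([0.403, 0.145, 0.031]), array([0.411, 0.144, 0.017]), array([0.41 , 0.144, 0.02 ]), array([0.411, 0.145, 0.023])]
```

View pics/w5.png

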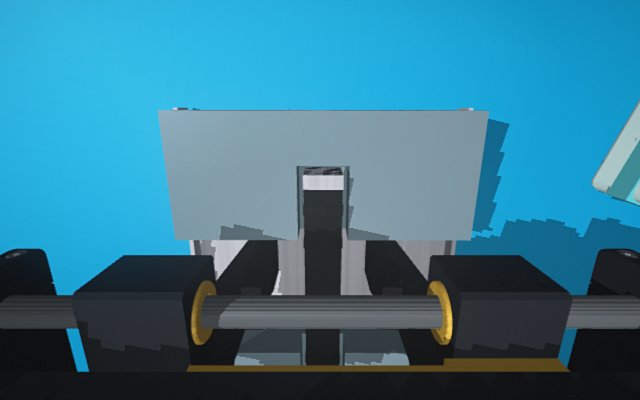

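Emit:
apply_moves(motion=[[50, 0.003, 0, 0, 0], [0, 0, 0, 0, 0], [0, 0, 0, 0, 0], [0, 0, 0, 0, 0], [0, 0, 0, 0, 0], [0, 0, 0, 0, 0], [0, 0, 0, 0, 0], [0, 0, 0, 0, 0]])

```text
time: 10.05
tcp_pos: [0.4144, 0.1721, -0.0072]
eef_rot: [10.3, 90.0, 21.3]
ft_force: [-1.5, -0.1, 3.0]
width: 0.178
```

Emit:
apply_moves(motion=[[0, -0.005, 0, 0, 0], [0, -0.015, 0, 0, 0], [0, -0.02, 0, 0, 0], [0, -0.025, 0, 0, 0], [0, -0.025, 0, 0, 0], [0, -0.025, 0, 0, 0], [0, -0.015, 0, 0, 0], [0, 0, 0, 0, 0]])

```text
time: 10.85
tcp_pos: [0.4159, 0.1726, 0.1251]
eef_rot: [8.4, 89.7, 19.5]
ft_force: [-0.0, -0.1, -1.3]
width: 0.176
```

```bash
python3 - <<'E'
from h import *
go([.415,.172,.14],101)
for n in ['wrist','side']: grab(n,n+'3')
c,p,d=load('side3'); cv2.imwrite('pics/sd3.png',cv2.resize(p[120:260,230:400],None,fx=4.2,fy=4.2,interpolation=cv2.INTER_CUBIC))
E
```

```text
t 10.85 tcp [0.4159 0.1726 0.1251] y-yaw 101.0 j [ 19.4  -5.1 124.4   0.   60.4 -81.6] w 0.176 F [-0.  -0.1 -1.3]
delta tool [-0.0149 -0.0004 -0.0009]
turn about x (rad), tool x down => sign -: 0.0001 deg -0.007843645931501442
```

View pics/sd3.png

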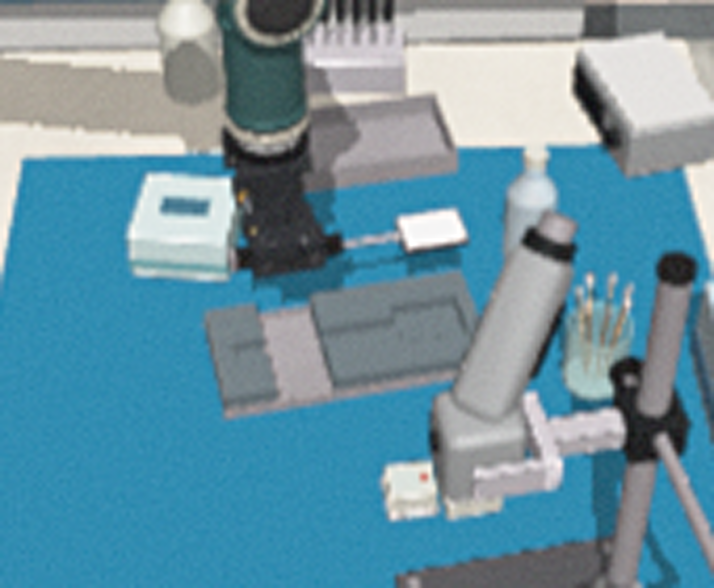

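View pics/wrist3.png

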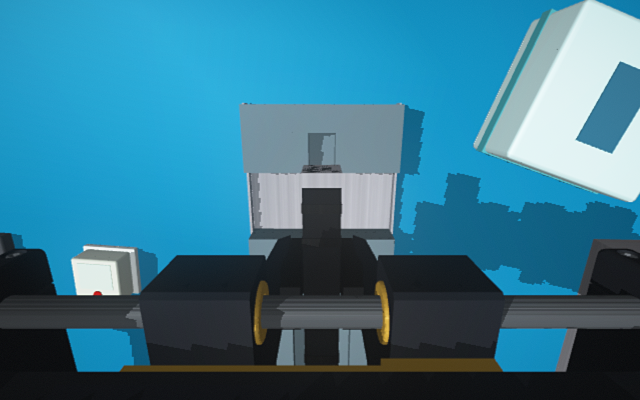

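```bash
cat >> h.py <<'E'
def plane(tag,u0,u1,v0,v1,thr=None):
    c,p,d=load(tag); X,uv=cloud(c,d)
    m=(uv[:,0]>=u0)&(uv[:,0]<=u1)&(uv[:,1]>=v0)&(uv[:,1]<=v1); P=X[m]
    for _ in range(4):
        o=np.median(P,0); o=P.mean(0); U,S,V=np.linalg.svd(P-o); n=V[2]*np.sign(V[2][2]); r=(P-o)@n; k=abs(r)<max(.003,1.5*r.std()); P=P[k]
    return P.mean(0),n,len(P),r.std()
E
python3 - <<'E'
from h import *
o,n,k,s=plane('side3',230+405/4.2,230+458/4.2,120+216/4.2,120+244/4.2)
print(o,n,k,s,'tilt along head dir (deg, + = head down):',np.degrees(np.arctan2(n@[np.cos(np.radians(11)),np.sin(np.radians(11)),0],n[2])), 'lat',np.degrees(np.arctan2(n@[-np.sin(np.radians(11)),np.cos(np.radians(11)),0],n[2])))
o,n,k,s=plane('wrist3',308,335,192,232); print('handle top',o,n,k,s)
E
```

```text
[0.57650885 0.19978468 0.15704563] [-0.01877144  0.01955595  0.99963253] 66 0.0015530414009488755 tilt along head dir (deg, + = head down): -0.8422161981403269 lat 1.3053604183874812
handle top [0.38729443 0.16620159 0.16641958] [0.00874906 0.00145154 0.99996067] 1144 0.0005807779529047749
```

Emit:
apply_moves(motion=[[0, 0.015, 0, 0.015, 0], [0, 0.015, 0, 0.015, 0], [0, 0.007, 0, 0, 0], [16, 0, 0, 0, 0], [17, 0, 0, 0, 0], [17.3, 0, 0, 0, 0], [17.3, 0, 0, 0, 0]])

```text
time: 11.65
tcp_pos: [0.4437, 0.1778, 0.0862]
eef_rot: [9.7, 89.9, 20.7]
ft_force: [0.1, 0.0, -1.7]
width: 0.178
```

```bash
cat >> h.py <<'E'
def tilt(tag,yaw=11.0):
    """from wrist: handle top plane tilt"""
    c,p,d=grab('wrist',tag)
    s,q,R=T(); X,uv=cloud(c,d); 
    L=(X-q)@R   # tool coords: x down, y jaw, z
    m=(abs(L[:,1])<.006)&(L[:,2]<-.018)&(L[:,2]>-.06)&(L[:,0]<.0)&(L[:,0]>-.085)
    P=L[m]
    if len(P)<20: print('few',len(P)); return
    a=np.polyfit(P[:,2],-P[:,0],1); print('n',len(P),'head-down deg',np.degrees(np.arctan(-a[0])).round(2),'height top above tcp at z=0',a[1].round(4),'tail z',P[:,2].min().round(4),'w',round(s['width'],3),'tcp',q.round(4),'t',s['time'])
E
python3 -c "
from h import *
tilt('a1')"
```

```text
n 2139 head-down deg -7.9 height top above tcp at z=0 0.0452 tail z -0.046 w 0.178 tcp [0.4438 0.1778 0.0862] t 11.7
```

```bash
python3 - <<'E'
from h import *
s,q,R=T()
c,p,d=load('a1'); X,uv=cloud(c,d); L=(X-q)@R
m=(abs(L[:,1])<.005)&(L[:,2]>-.06)&(L[:,2]<.01)&(L[:,0]<.0)&(L[:,0]>-.085)
P=L[m]
for z in np.arange(-.06,.01,.005):
    k=(P[:,2]>=z)&(P[:,2]<z+.005)
    if k.sum(): print(z.round(3),k.sum(),np.percentile(-P[k,0],[5,50,95]).round(4))
E
```

```text
-0.05 236 [0.0249 0.0351 0.0421]
-0.045 314 [0.0406 0.0416 0.0426]
-0.04 291 [0.0404 0.0414 0.0423]
-0.035 284 [0.0405 0.0416 0.0425]
-0.03 268 [0.0405 0.0414 0.0424]
-0.025 267 [0.0403 0.0413 0.0424]
-0.02 273 [0.0405 0.0415 0.0424]
-0.015 252 [0.0405 0.0414 0.0423]
-0.01 243 [0.0405 0.0413 0.0421]
-0.005 242 [0.0403 0.0412 0.0422]
-0.0 223 [0.0405 0.0413 0.0421]
0.005 207 [0.0403 0.0411 0.042 ]
```

View pics/a1.png

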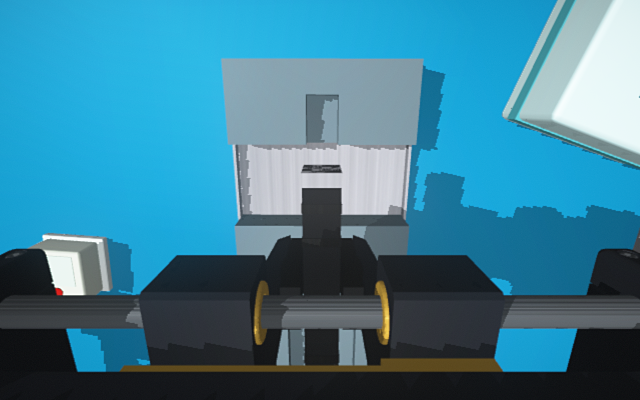

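```bash
sed -i 's/(L\[:,2\]<-.018)&(L\[:,2\]>-.06)/(L[:,2]<.01)\&(L[:,2]>-.038)/' h.py; grep -n "L\[:,2\]" h.py
```

```text
42:    m=(abs(L[:,1])<.006)&(L[:,2]<.01)&(L[:,2]>-.038)&(L[:,0]<.0)&(L[:,0]>-.085)
```

Emit:
apply_moves(motion=[[17.5, 0, 0, 0, 0], [17.5, 0, 0, 0, 0], [17.6, 0, 0, 0, 0], [17.6, 0, 0, 0, 0]])

```text
time: 12.1
tcp_pos: [0.4437, 0.1777, 0.0857]
eef_rot: [10.0, 90.0, 21.0]
ft_force: [-0.5, -0.1, -1.5]
width: 0.183
```

```bash
python3 -c "
from h import *
tilt('a2')"
```

```text
n 2933 head-down deg 0.44 height top above tcp at z=0 0.0413 tail z -0.038 w 0.181 tcp [0.4436 0.1777 0.0856] t 12.15
```

Emit:
apply_moves(motion=[[17.7, 0, 0, 0, 0], [17.7, 0, 0, 0, 0], [17.8, 0, 0, 0, 0], [17.8, 0, 0, 0, 0]])

```text
time: 12.55
tcp_pos: [0.4436, 0.1777, 0.0856]
eef_rot: [165.5, 90.0, 176.5]
ft_force: [0.8, 0.5, -0.8]
width: 0.181
```

```bash
python3 -c "
from h import *
tilt('a3')"
```

```text
n 2944 head-down deg 0.37 height top above tcp at z=0 0.0413 tail z -0.038 w 0.18 tcp [0.4436 0.1777 0.0856] t 12.6
```

Emit:
apply_moves(motion=[[17.9, 0, 0, 0, 0], [17.9, 0, 0, 0, 0], [18.0, 0, 0, 0, 0], [18.0, 0, 0, 0, 0]])

```text
time: 13.0
tcp_pos: [0.4436, 0.1777, 0.0856]
eef_rot: [172.2, 90.0, -176.8]
ft_force: [-0.0, -1.0, -1.0]
width: 0.179
```

```bash
python3 -c "
from h import *
tilt('a4')"
```

```text
n 2926 head-down deg 0.46 height top above tcp at z=0 0.0413 tail z -0.038 w 0.179 tcp [0.4436 0.1777 0.0856] t 13.05
```

Emit:
apply_moves(motion=[[18.1, 0, 0, 0, 0], [18.1, 0, 0, 0, 0]])

```text
time: 13.25
tcp_pos: [0.4437, 0.1777, 0.0856]
eef_rot: [11.5, 90.0, 22.5]
ft_force: [-0.2, -0.4, -0.4]
width: 0.183
```

```bash
python3 -c "
from h import *
tilt('a5')"
```

```text
n 2721 head-down deg 24.21 height top above tcp at z=0 0.0421 tail z -0.038 w 0.181 tcp [0.4437 0.1778 0.0857] t 13.3
```

Emit:
apply_moves(motion=[[0, 0, 0, 0, 0], [0, 0, 0, 0, 0], [0, 0, 0, 0, 0]])

```text
time: 13.6
tcp_pos: [0.4437, 0.1777, 0.0857]
eef_rot: [8.5, 90.0, 19.5]
ft_force: [-0.1, -0.8, -1.3]
width: 0.178
```

```bash
python3 -c "
from h import *
tilt('a6')
c,p,d=grab('side','side6'); cv2.imwrite('pics/sd6.png',cv2.resize(p[120:260,230:400],None,fx=4.2,fy=4.2,interpolation=cv2.INTER_CUBIC))"
```

```text
n 2725 head-down deg 24.18 height top above tcp at z=0 0.0421 tail z -0.038 w 0.18 tcp [0.4436 0.1777 0.0857] t 13.65
```

View pics/sd6.png

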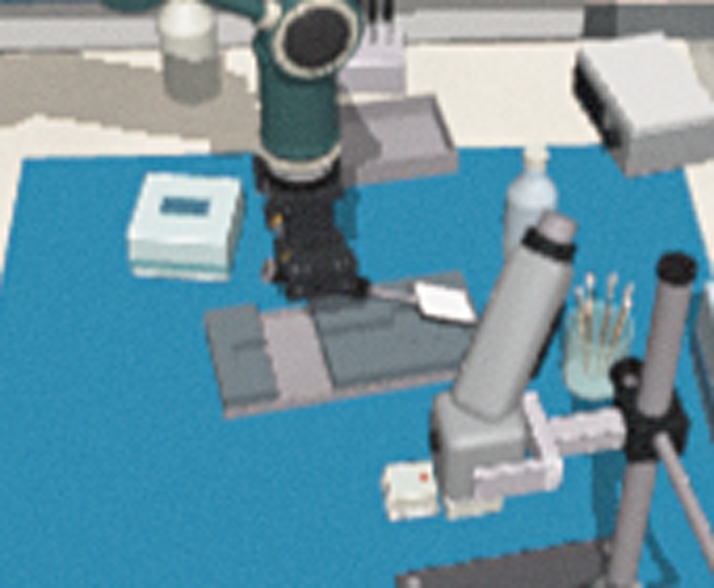

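View pics/a6.png

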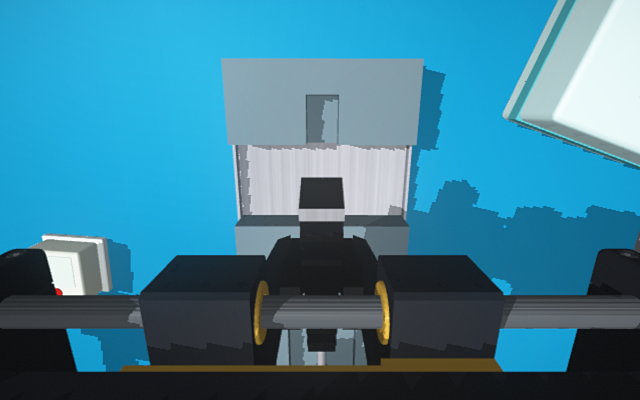

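Emit:
apply_moves(motion=[[0, -0.015, 0, 0, 0], [0, -0.025, 0, 0, 0], [0, -0.03, 0, 0, 0], [0, -0.03, 0, 0, 0], [0, -0.03, 0, -0.01, 0], [0, -0.02, 0, -0.01, 0], [0, 0, 0, 0, 0], [0, 0, 0, 0, 0]])

```text
time: 14.5
tcp_pos: [0.4241, 0.1739, 0.2354]
eef_rot: [5.7, 90.0, 16.7]
ft_force: [-0.0, -0.4, -1.4]
width: 0.179
```

```bash
python3 -c "
from h import *
tilt('a7')
go([.49,.045,.235],22.4)"
```

```text
n 2767 head-down deg 23.67 height top above tcp at z=0 0.0435 tail z -0.038 w 0.177 tcp [0.4236 0.1737 0.2344] t 14.55
t 14.55 tcp [0.4236 0.1737 0.2344] y-yaw 101.0 j [ 19.2  -9.5 116.2  -0.   73.4 -81.8] w 0.177 F [-1.   0.6 -0.9]
delta tool [-0.0007 -0.139   0.0406]
turn about x (rad), tool x down => sign -: 1.372 deg -78.61165947961192
```

Emit:
apply_moves(motion=[[0, 0, 0, 0, 0.06], [0, 0, 0, 0, 0.12], [0, 0, 0, 0, 0.12], [0, 0, 0, 0, 0.12], [0, 0, 0, 0, 0.12], [0, 0, 0, 0, 0.12], [0, 0, 0, 0, 0.12], [0, 0, 0, 0, 0.12]])

```text
time: 15.35
tcp_pos: [0.4232, 0.1735, 0.2331]
eef_rot: [-120.2, 89.8, -161.1]
ft_force: [0.6, -0.5, -1.6]
width: 0.174
```

Emit:
apply_moves(motion=[[0, 0, 0, 0, 0.12], [0, 0, 0, 0, 0.12], [0, 0, 0, 0, 0.12], [0, 0, 0, 0, 0.08], [0, 0, 0, 0, 0.032], [0, 0, 0, 0, 0], [0, 0, 0, 0, 0]])

```text
time: 16.05
tcp_pos: [0.4234, 0.1736, 0.234]
eef_rot: [-92.6, 89.8, -160.2]
ft_force: [1.0, 0.2, -2.0]
width: 0.173
```

```bash
python3 -c "
from h import *
go([.489,.045,.138],22.4)
tilt('a8')
for n in ['side','scene']: grab(n,n+'8')"
```

```text
t 16.05 tcp [0.4234 0.1736 0.234 ] y-yaw 22.4 j [ 19.2  -9.4 116.2  -0.   73.4  -3.3] w 0.173 F [ 1.   0.2 -2. ]
delta tool [0.0959 0.0118 0.1439]
turn about x (rad), tool x down => sign -: 0.0008 deg -0.048252635348518425
n 2736 head-down deg 24.21 height top above tcp at z=0 0.0419 tail z -0.038 w 0.18 tcp [0.4236 0.1737 0.2344] t 16.1
```

View pics/side8.png

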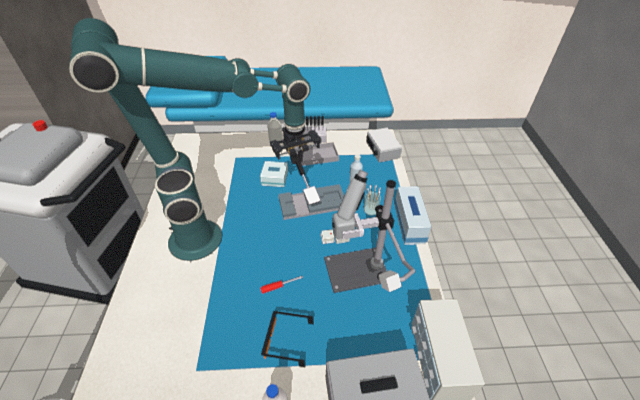

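View pics/a8.png

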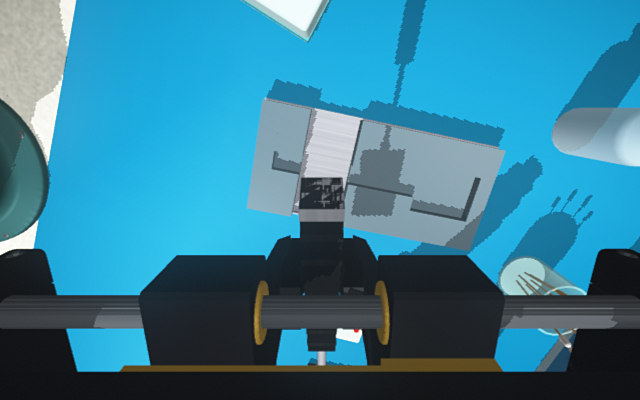

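Emit:
apply_moves(motion=[[0, 0.02, 0, 0, 0], [0, 0.025, 0, 0, 0], [0, 0.025, 0.002, 0.01, 0], [0, 0.02, 0.002, 0.02, 0], [0, 0.006, 0.002, 0.025, 0], [0, 0, 0.002, 0.025, 0], [0, 0, 0.002, 0.02, 0], [0, 0, 0.002, 0.02, 0]])

```text
time: 17.0
tcp_pos: [0.4812, 0.0666, 0.1394]
eef_rot: [-115.4, 90.0, 177.0]
ft_force: [0.2, 0.5, 0.0]
width: 0.177
```

Emit:
apply_moves(motion=[[0, 0, 0, 0.015, 0], [0, 0, 0, 0.009, 0], [0, 0, 0, 0, 0], [0, 0, 0, 0, 0]])

```text
time: 17.4
tcp_pos: [0.4897, 0.0456, 0.1395]
eef_rot: [-156.5, 90.0, 135.8]
ft_force: [-0.4, 0.1, -1.1]
width: 0.179
```

```bash
python3 - <<'E'
from h import *
go([.527,-.048,.136],22.4)
tilt('a9')
for n in ['side','scene']: grab(n,n+'9')
c,p,d=load('side9'); cv2.imwrite('pics/sd9.png',cv2.resize(p[110:280,250:440],None,fx=3.5,fy=3.5,interpolation=cv2.INTER_CUBIC))
c,p,d=load('scene9'); cv2.imwrite('pics/sc9.png',cv2.resize(p[110:290,180:370],None,fx=3.3,fy=3.3,interpolation=cv2.INTER_CUBIC))
E
```

```text
t 17.4 tcp [0.4897 0.0456 0.1395] y-yaw 22.4 j [  2.4  -1.  118.8   0.   62.2 -20. ] w 0.179 F [-0.4  0.1 -1.1]
delta tool [ 0.0035 -0.0011  0.1008]
turn about x (rad), tool x down => sign -: -0.0003 deg 0.016021165352611888
n 2739 head-down deg 24.06 height top above tcp at z=0 0.0423 tail z -0.038 w 0.181 tcp [0.4896 0.0458 0.1395] t 17.45
```

View pics/sd9.png

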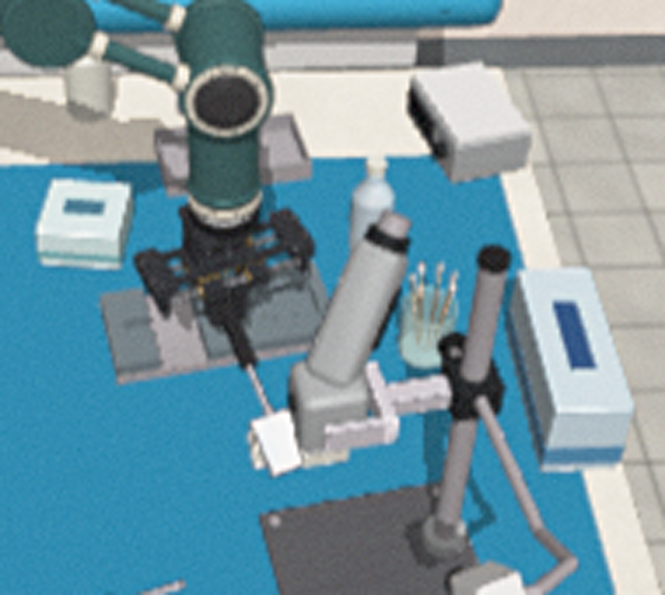

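View pics/sc9.png

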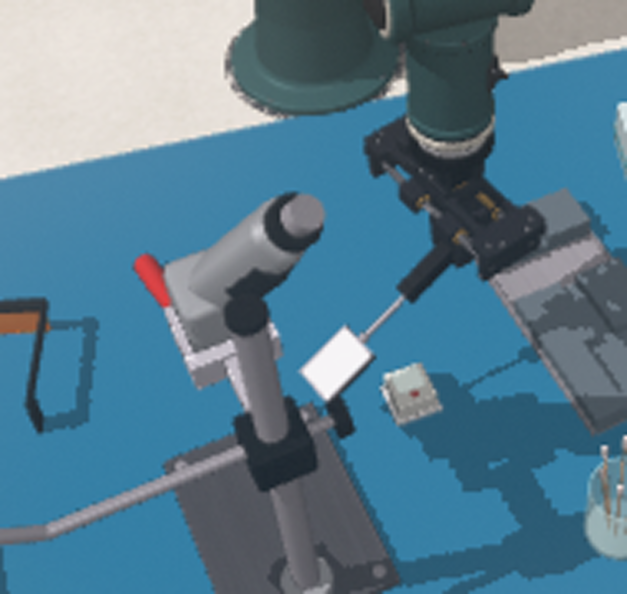

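```bash
python3 - <<'E'
from h import *
a=np.radians(-67.6); hx=np.array([np.cos(a),np.sin(a),0]); hl=np.array([-hx[1],hx[0],0])
for tag,(u,v) in [('scene9',(282.4,220)),('side9',(329.1,236.3))]:
    c,p,d=load(tag); o,n,k,s=plane(tag,u-6,u+6,v-5,v+5)
    r0=np.linalg.inv(np.array(c['R'])); C=-r0@np.array(c['t']); ray=r0@np.array([(u-c['cx'])/c['fx'],(v-c['cy'])/c['fy'],1])
    X=C+ray*((o-C)@n)/(ray@n)
    print(tag,X.round(4),atz(c,u,v,.1055).round(4),n.round(3),k,s.round(4),'tilt',np.degrees(np.arctan2(n@hx,n[2])).round(1),'lat',np.degrees(np.arctan2(n@hl,n[2])).round(1))
print([proj(load(t)[0],[.5465,-.0921,.1055]).round(1) for t in ('scene9','side9')])
E
```

```text
scene9 [ 0.5451 -0.0861  0.0982] [ 0.5502 -0.0867  0.1055] [-0.665  0.611  0.429] 71 0.0059 tilt -62.3 lat -41.7
side9 [ 0.5426 -0.0984  0.114 ] [ 0.5432 -0.0914  0.1055] [0.669 0.611 0.423] 61 0.0046 tilt -36.2 lat 63.6
[array([280.5, 219.5]), array([330. , 236.4])]
```

Emit:
apply_moves(motion=[[0, 0.001, 0, 0.01, 0], [0, 0.001, 0, 0.018, 0], [0, 0.001, 0, 0.02, 0], [0, 0, -0.001, 0.02, 0], [0, 0, 0, 0.016, 0], [0, 0, 0, 0.011, 0], [0, 0, 0, 0.005, 0], [0, 0, 0, 0, 0]])

```text
time: 18.35
tcp_pos: [0.5273, -0.0479, 0.1366]
eef_rot: [-169.9, 90.0, 122.5]
ft_force: [0.0, 0.4, -1.7]
width: 0.179
```

Emit:
apply_moves(motion=[[0, 0, 0, 0, 0], [0, 0, 0, 0, 0], [0, 0, 0, 0, 0]])

```text
time: 18.65
tcp_pos: [0.5269, -0.047, 0.1366]
eef_rot: [-159.3, 90.0, 133.2]
ft_force: [0.3, -0.3, -1.0]
width: 0.177
```

```bash
python3 - <<'E'
from h import *
go([.527,-.048,.136],22.4)
tilt('a10')
for n in ['side','scene']: grab(n,n+'10')
c,p,d=load('side10'); cv2.imwrite('pics/sd10.png',cv2.resize(p[150:290,270:430],None,fx=4.2,fy=4.2,interpolation=cv2.INTER_CUBIC))
c,p,d=load('scene10'); cv2.imwrite('pics/sc10.png',cv2.resize(p[130:290,180:340],None,fx=3.7,fy=3.7,interpolation=cv2.INTER_CUBIC))
E
```

```text
t 18.65 tcp [ 0.5269 -0.047   0.1366] y-yaw 22.4 j [ -7.8   3.3 114.8   0.   61.9 -30.2] w 0.177 F [ 0.3 -0.3 -1. ]
delta tool [ 0.0006 -0.0003  0.001 ]
turn about x (rad), tool x down => sign -: 0.0008 deg -0.04534335057087446
n 2710 head-down deg 24.28 height top above tcp at z=0 0.0422 tail z -0.038 w 0.177 tcp [ 0.527  -0.047   0.1366] t 18.7
```

View pics/sd10.png

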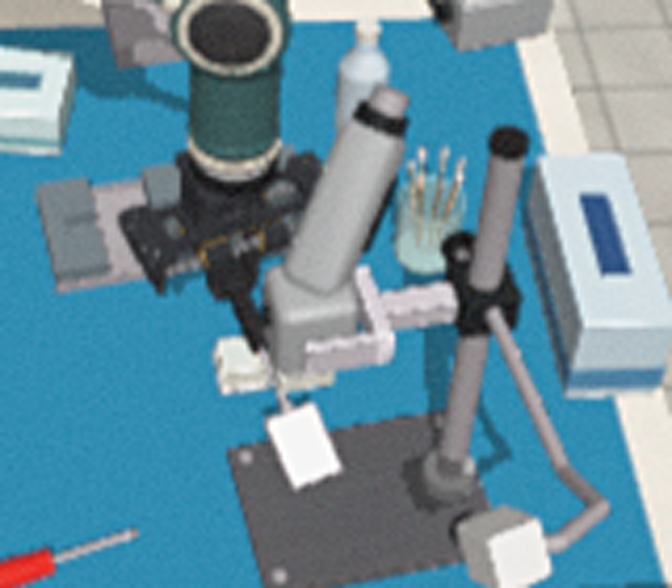

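View pics/sc10.png

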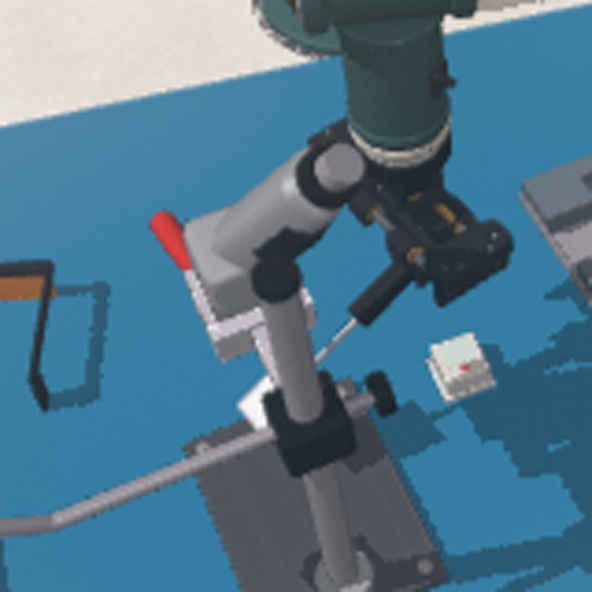

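View pics/a10.png

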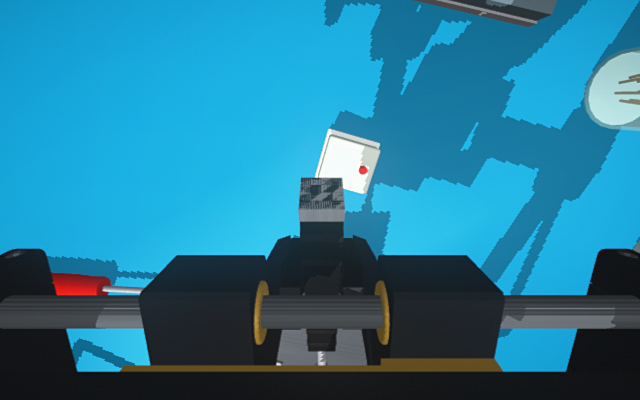

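```bash
python3 - <<'E'
from h import *
c,p,d=load('side10')
print('pred',proj(c,[.5837,-.1848,.1026]).round(1),'seen [342.4,255.7]')
poly=np.array([[268,432],[315,403],[340,465],[300,487]],float)
poly=poly.mean(0)+(poly-poly.mean(0))*.75; poly=poly/4.2+[270,150]
m=np.zeros((400,640),np.uint8); cv2.fillPoly(m,[np.round(poly).astype(int)],1)
X,uv=cloud(c,d*(m>0)); o=X.mean(0); A=np.c_[X[:,:2]-o[:2],np.ones(len(X))]; r=np.linalg.lstsq(A,X[:,2],rcond=None)[0]
n=np.array([-r[0],-r[1],1]); n/=np.linalg.norm(n); print(len(X),o.round(4),n.round(3),'resid',np.std(A@r-X[:,2]).round(4))
a=np.radians(-67.6); hx=np.array([np.cos(a),np.sin(a),0]); hl=np.array([-hx[1],hx[0],0])
print('tilt',np.degrees(np.arctan2(n@hx,n[2])),'lat',np.degrees(np.arctan2(n@hl,n[2])))
# predicted sight coords
O=np.array([.584,-.186,.212]); b=np.radians(9.6); Rs=np.array([[np.cos(b),-np.sin(b),0],[np.sin(b),np.cos(b),0],[0,0,1]])
lens=O+Rs@[.05,-.22,.075]; sp=O+.274*(lens-O); t=np.radians(24.2)
mx=hx*np.cos(t)+np.array([0,0,-np.sin(t)]); mz=hx*np.sin(t)+np.array([0,0,np.cos(t)]); my=np.cross(mz,mx)
for g in ([.5837,-.1848,.1026],o):
    v=sp-np.array(g); print('sight in glass',[(v@q).round(4) for q in (mx,my,mz)],'dist',np.linalg.norm(O-g).round(3))
E
```

```text
pred [341.8 256.4] seen [342.4,255.7]
122 [ 0.5874 -0.1843  0.1001] [ 0.176 -0.372  0.912] resid 0.0029
tilt 24.25563906477892 lat 1.3498842909929523
sight in glass [np.float64(0.0042), np.float64(-0.0002), np.float64(0.1444)] dist 0.109
sight in glass [np.float64(0.0023), np.float64(-0.0038), np.float64(0.1462)] dist 0.112
```

Emit:
apply_moves(motion=[[0, 0, 0, 0, 0], [0, 0, 0, 0, 0], [0, 0, 0, 0, 0], [0, 0, 0, 0, 0], [0, 0, 0, 0, 0], [0, 0, 0, 0, 0], [0, 0, 0, 0, 0], [0, 0, 0, 0, 0]])

```text
time: 19.6
tcp_pos: [0.5271, -0.0475, 0.1366]
eef_rot: [-58.3, 90.0, -125.9]
ft_force: [1.1, -0.6, -1.5]
width: 0.178
```

```bash
python3 - <<'E'
from h import *
tilt('a11'); s,q,R=T(); print(np.abs(s['joint_velocities']).max()); print(arm.sign_off())
E
```

```text
n 2725 head-down deg 24.24 height top above tcp at z=0 0.0422 tail z -0.038 w 0.176 tcp [ 0.5271 -0.0475  0.1366] t 19.65
0.11831541237192311
the job is handed in; nothing more can be done
None
```

I took the mirror by its handle out of the tray, tilted it and held it still under the handpiece tip, then handed the job in at 19.65 s. The interface gave no verdict.

- **Tilt:** The tool can only point straight down. I loosened the grip slightly over the tray so the head swung down until its tip rested on the tray rim, then gripped hard again. The angle held at about 24° through the lift, turn and approach.
- **Last checks:** The glass was about 110 mm below the mark and within about 4 mm of straight under it. From two estimates of where the glass is, its square line should pass the sight point 2 to 4 mm off along the glass and 0 to 4 mm across it. The side camera gave a tilt of 24.3° (25.3° would be ideal) and a sideways lean of 1.3°. That lean was left out of those figures and could add about 3 mm across. The arm was at rest and the finger opening matched the handle's width.
- **What failed or disagreed:**
  - The first two grasps closed on nothing. In the wrist depth image the fingertips sat about 19 mm above the reported TCP, not 19 mm below it as the text says. I went lower and the third grasp held; nothing else was disturbed.
  - The mark's height, about 212 mm, was read from the depth of the tip's edge to within a few mm. I never saw the mark itself.
  - I did not check the reflection through the stand's own camera.

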